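# Let the wheel case lid down softly

## Task

Close the metal case of grinding wheels on the bench without letting its lid clap shut: tip the upright lid forward from behind until it starts to fall by itself, catch it on the fingers from below before it is nearly down, and lower it gently until it lies fully shut, keeping the fingers under its front lip all the way down. Only touch the lid: do not pinch it or push hard on it, do not move the wheels in the case or anything else on the bench, and take the hand away at the end.

Things in the scene. Friction and masses are not known exactly. Their poses are not given: they have to be found in the camera images.
- case: open grey steel case screwed to the bench, 180 mm (its x, front to back) x 200 mm (its y, along the hinge) x 100 mm tall, walls 6 mm; origin under its centre on the bench; its -x side is the front, which faces roughly to the robot's right (world -y); the lid is hinged on the top of the rear (+x) wall
- lid (a joint): angle of the case's lid in rad: 0 shut, pi/2 upright, stop at 1.75. Stiff, damped hinge: the lid stays put above about 1.3 rad; below about 1.15 rad it falls by itself, slowly at first, then at 0.28 to 0.43 rad/s (60 to 95 mm/s at the lip), and would clap shut about 4 to 8 s after passing 1.1 rad. 1 to 2 N at the lip carry it
- lip (a point): middle of the lid's front (free) edge, a rolled edge 10 mm thick along the whole 200 mm width. The lid is an aluminium plate 5 mm thick, 0.4 to 0.55 kg, 220 mm from hinge to lip: shut, it overhangs the case's front wall by 40 mm, 100 mm above the bench. Axes move with the lid: x from lip to hinge, y along the hinge, z out of its outer face
- lid_hinge (a point): middle of the hinge line, at the rear top edge of the case (90 mm behind the case's centre, 100 mm above the bench); axes turn with the lid
- wheel_a: loose grey abrasive wheel 80 mm across, 23 mm tall, lying flat inside the case (brittle); origin under its centre
- wheel_b: loose grey abrasive wheel 72 mm across, 28 mm tall, lying flat inside the case (brittle); origin under its centre
- screwdriver: loose screwdriver with a wooden handle, about 200 mm long and 30 mm thick, lying on the bench out in front of the case; leave alone; origin under its middle
- honing_stone: loose reddish honing stone, 100 x 40 x 25 mm, on the bench behind the case; leave alone; origin under its centre
- tin_mug: loose metal mug, 72 mm across and 75 mm tall, standing behind the case; leave alone; origin under its centre
- oil_bottle: loose amber bottle, 56 mm across and 150 mm tall, standing off the case's front corner that is farther from the robot, about 50 mm to the side of the lid; leave alone; origin under its centre
- wrench: loose steel wrench lying flat on the bench to the robot's right; leave alone; origin under its middle
- paste_tin: loose steel tin, 70 mm across and 60 mm tall, on the bench to the robot's right; leave alone; origin under its centre

How it is judged:
On the way, in this order (a step that is already met when the one before it is completed fails the run):
1. the lid is tipped forward past its balance (below 1.1 rad) (value of joint lid below 1.1 rad), for 0.05 s.
2. the lid is caught: it bears on the fingers somewhere between 0.9 and 0.1 rad for 0.3 s (value of joint lid between 0.1 and 0.9 rad and contact force between the fingers and lid above 0.3 N), for 0.3 s.
At the end, for the whole second after the job is handed in: The lid lies shut (within 0.02 rad) and still. On the way it was tipped, caught on the fingers and lowered; over its last 0.12 rad (26 mm at the lip), down to 5 mm, it closed slower than 0.24 rad/s (about 53 mm/s at the lip) (value of joint lid below 0.02 rad and velocity of joint lid between -0.03 and 0.03 rad/s); the robot touches nothing.
It fails at once if the lid claps shut: faster than 0.24 rad/s (53 mm/s at the lip) between 0.12 and 0.025 rad (value of joint lid between 0.025 and 0.12 rad and velocity of joint lid below -0.24 rad/s).
It fails at once if the lid is pinched or forced (more than 35 N from the fingers) (contact force between the fingers and lid above 35 N).
It fails at once if the lid is thrown back open (beyond 1.68 rad) (value of joint lid above 1.68 rad).
It fails at once if a wheel in the case is moved by more than 10 mm (distance of any of wheel_a, wheel_b from where it was at the start of the episode above 0.01 m).
It fails at once if another thing on the bench is moved or lifted by more than 20 mm (distance of any of screwdriver, honing_stone, tin_mug, oil_bottle, wrench, paste_tin from where it was at the start of the episode above 0.02 m).
It also fails if it takes over 51 s, if anything falls off the work surface, if the arm or the gripper's body presses on something with over 40 N, if the wrist force passes 120 N, or if a joint passes its speed limit or range.

## Robot

A 7-joint arm with a two-finger parallel gripper is mounted at the origin on the work surface. World frame = base frame: x ahead of the robot, y to its left, z up, the work surface at z = 0. Lengths are in m, angles in rad, forces in N, time in s.
With the tool pointing down it reaches from about 0.4 to 0.85 m from the base axis. Payload 4.5 kg.
Tool frame: the origin (TCP) lies midway between the tips of the shut fingers; the grasp point (between the pads) lies 19 mm behind it; y points along the fingers, z is the direction in which the jaws open and shut, and the axes are right-handed (so a half turn about y gives the same grasp; the last joint's range is limited). The gripper opens to 85 mm and grips with 20 to 120 N. Pads are 22 mm wide; open, the fingers measure 114 mm over their backs; the gripper's body (76 mm by 85 mm) begins 54 mm behind the grasp point. The pads swing forward as they close: fully open they stand 13 mm farther back than shut.
Start: joints at [-1.232, 0.689, -0.195, 1.565, 0.157, 0.902, -0.215], TCP at [0.188, 0.596, 0.231] pointing down, gripper open.
Joint ranges: [-3.01, 3.01], [-0.46, 2.08], [-1.47, 1.51], [0.13, 2.56], [-1, 4.14], [0.04, 2.09], [-2.66, 2.66]. Speed limits (rad/s): [2.57, 2.57, 3.14, 3.14, 3.14, 3.14, 3.14].

## Interface

Orientations are given as a unit quaternion [x, y, z, w].
In Python, from workcell import r gives the robot as it stands. The module is installed in compiled form; this text tells all that it offers.
- The arm moves only by the shell command python3 -m crank 'ROWS'. ROWS is JSON, a list of rows, each an object with "dp": the shift along the tool's x, y, z in m, a list of three; "dr": the turn, a rotation vector about the tool's x, y, z in rad, a list of three; "fingers": the gripper command: -1 is fully open, 1 is shut, values between are in proportion. A call has 1 to 5 rows; each row shifts and turns the commanded pose from where the row before left it, along the tool's axes as they then stand; what a row does not reach is not made up. A row lasts 1/8 s, in which the tool goes at most 62.5 mm and 10.7 degrees, less where a joint would pass 70% of its speed; a pose out of reach is approached as far as the arm can. A call with a gripper value outside its range is refused whole. The fingers move at their own pace and stop on an object; the grip force is fixed at half the most. Time passes only in rows, so rows that do not move let the fingers close. It gives the time, the measured TCP pose, the force and the opening at its end, in the units of the state.
- r.get_obs(): the state, without advancing time (a new reading comes with each control period).
- r.snapshot(name): name is "side" or "top"; returns (picture, depth): 480x640x3 uint8, red, green, blue; 480x640 float32, m along the optical axis (not along the pixel's ray), 0 where there is no reading.
- r.camera_model(name): a dict with "K" (3x3 intrinsics, pixels), "rvec" (rotation vector, rad) and "tvec" (3), from world to camera coordinates, as OpenCV has them. Camera axes: x right, y down, z forward; pixel columns grow to the right and rows downward; lengths in m; the calibration is good to about 2 mm. A picture is of the moment at which its call begins. camera_model takes no time and is no camera call.
- r.close_job(): hands the job in, once; it reports no verdict.
The state is a dict: "time": time; "joints": joint angles; "qvel": joint speeds; "effort": joint torques, N m; "ee_pos": TCP position; "tcp_rot": TCP orientation; "wrist_force": force on the tool from outside, world axes, zero at the start; "moment": the same for the moment, N m; "opening": opening from 0.0 (shut) to 1.0 (fully open).
Only numpy, scipy, OpenCV 4.12 (cv2) and the standard library are available. Lean on these libraries where they do the work, as an engineer would, in place of code of your own. Each camera call takes 0.05 s, during which the arm holds its last target.

## Working session

There is one attempt and no reset: what is moved stays moved. The work goes in short steps, Python scripts to look and compute and a shell command to move; the robot and the scene stay as the last step left them, time stands still between calls to the robot, and variables do not carry over. Pictures are saved under pics/ and viewed, and the job is handed in when it is done.

```bash
mkdir -p pics; ls; python3 - <<'E'
from workcell import r
import cv2,numpy as np
o=r.get_obs()
for k,v in o.items(): print(k,np.round(v,3))
for n in("side","top"):
    p,d=r.snapshot(n); cv2.imwrite(f"pics/{n}0.png",p[:,:,::-1]); np.save(f"{n}0_d.npy",d); np.save(f"{n}0_p.npy",p)
    m=r.camera_model(n); R=cv2.Rodrigues(np.array(m["rvec"]))[0]; print(n,np.round(m["K"],1).tolist(),"C",np.round(-R.T@np.array(m["tvec"]).ravel(),3),"R",np.round(R,2).tolist())
E
```

```text
pics
time 0.0
joints [-1.232  0.69  -0.195  1.566  0.157  0.902 -0.215]
qvel [-0.001 -0.001 -0.    -0.    -0.     0.001 -0.   ]
effort [-1.0000e-03 -5.3961e+01 -1.2660e+00 -1.5854e+01  9.0000e-03  1.0000e-02
  0.0000e+00]
ee_pos [0.187 0.596 0.23 ]
tcp_rot [ 0.7   -0.107  0.107 -0.698]
wrist_force [ 0.419 -0.768 -0.111]
moment [-0.011 -0.007  0.005]
opening 1.004
side [[534.4, 0.0, 318.7], [0.0, 534.4, 238.4], [0.0, 0.0, 1.0]] C [ 0.013 -0.765  1.007] R [[0.74, -0.67, -0.02], [-0.48, -0.51, -0.71], [0.47, 0.53, -0.7]]
top [[521.8, 0.0, 326.5], [0.0, 521.8, 235.5], [0.0, 0.0, 1.0]] C [ 0.522 -0.065  1.124] R [[-0.02, -1.0, -0.01], [-1.0, 0.02, -0.1], [0.1, 0.01, -1.0]]
```

View pics/side0.png

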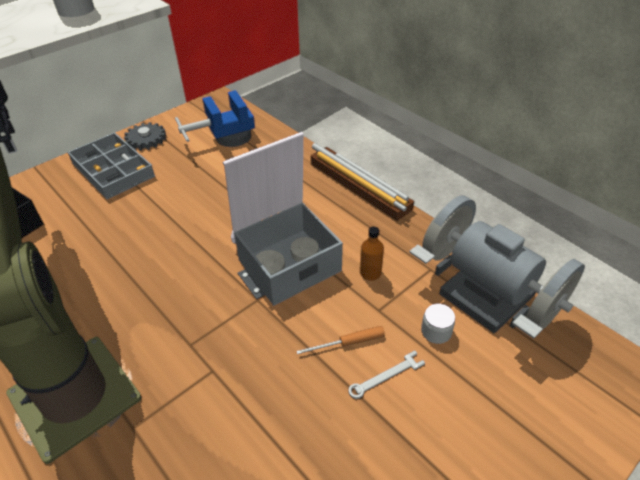

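View pics/top0.png

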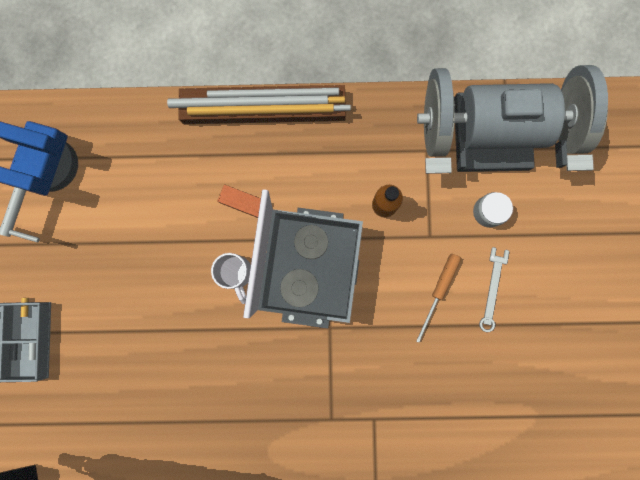

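The side view shows the upright lid (about 265,185), the open case at (290,255) and the bottle at (372,255). In the top view the lid edge runs from (266,195) to (248,315). The mug at (230,270) and the stone at (242,200) sit close behind it. Next I'll measure these.

```bash
cat > h.py <<'E'
import numpy as np,cv2
from workcell import r
def cam(n):
    m=r.camera_model(n); return np.array(m["K"]),cv2.Rodrigues(np.array(m["rvec"]))[0],np.array(m["tvec"]).ravel()
def cloud(n,d):
    K,R,t=cam(n); v,u=np.mgrid[0:480,0:640]
    P=np.stack([(u-K[0,2])/K[0,0]*d,(v-K[1,2])/K[1,1]*d,d],-1)
    W=(P-t)@R; W[d<=0]=np.nan; return W
def ray(n,u,v,z):
    K,R,t=cam(n); dd=R.T@np.array([(u-K[0,2])/K[0,0],(v-K[1,2])/K[1,1],1]); C=-R.T@t
    return C+dd*(z-C[2])/dd[2]
E
python3 - <<'E'
from h import *
T=cloud("top",np.load("top0_d.npy")); S=cloud("side",np.load("side0_d.npy"))
def box(W,x,y,z):
    with np.errstate(all='ignore'):
        return (W[...,0]>x[0])&(W[...,0]<x[1])&(W[...,1]>y[0])&(W[...,1]<y[1])&(W[...,2]>z[0])&(W[...,2]<z[1])
def rep(name,P):
    rc=cv2.minAreaRect(P[:,:2].astype(np.float32)); print(name,len(P),"mean",P.mean(0).round(3),"zmax",P[:,2].max().round(3),"rect",np.round(rc[0],4),np.round(rc[1],3),round(rc[2],1)); print("   corners",cv2.boxPoints(rc).round(3).tolist())
def reg(u0,u1,v0,v1):
    m=np.zeros((480,640),bool); m[v0:v1,u0:u1]=1; return m
rep("rim",T[reg(262,372,200,330)&box(T,(0,1),(-1,1),(.088,.112))])
rep("lid edge top",T[reg(235,285,180,330)&box(T,(0,1),(-1,1),(.30,.36))])
rep("mug",T[reg(205,248,245,305)&box(T,(0,1),(-1,1),(.06,.085))])
rep("stone",T[reg(210,262,175,225)&box(T,(0,1),(-1,1),(.015,.04))])
rep("bottle",T[reg(365,410,175,220)&box(T,(0,1),(-1,1),(.1,.2))])
rep("screwdr",T[reg(410,470,245,345)&box(T,(0,1),(-1,1),(.008,.05))])
rep("tin",T[reg(470,520,185,230)&box(T,(0,1),(-1,1),(.04,.08))])
P=S[reg(220,310,130,240)&box(S,(0,1),(-1,1),(.14,.30))]
rep("lid side face",P)
c=P.mean(0); w,V=np.linalg.eigh(np.cov((P-c).T)); n=V[:,0]; print("lid plane normal",n.round(4),"rms",np.sqrt(w[0]),"angle from horiz normal",np.degrees(np.arcsin(abs(n[2]))))
P=S[reg(220,310,130,240)&box(S,(0,1),(-1,1),(.3,.36))]; rep("lid top side",P)
E
```

```text
rim 1312 mean [ 0.568 -0.023  0.1  ] zmax 0.112 rect [ 0.5629 -0.0233] [0.18 0.2 ] 81.3
   corners [[0.44999998807907104, -0.09700000286102295], [0.6480000019073486, -0.12800000607967377], [0.6759999990463257, 0.050999999046325684], [0.4779999852180481, 0.08100000023841858]]
lid edge top 920 mean [0.573 0.052 0.319] zmax 0.324 rect [0.5746 0.0524] [0.01 0.2 ] 81.3
   corners [[0.4749999940395355, 0.06199999898672104], [0.6729999780654907, 0.03200000151991844], [0.6740000247955322, 0.041999999433755875], [0.47699999809265137, 0.0729999989271164]]
mug 370 mean [0.548 0.14  0.071] zmax 0.081 rect [0.5506 0.1349] [0.091 0.071] 53.4
   corners [[0.4950000047683716, 0.11999999731779099], [0.5519999861717224, 0.07699999958276749], [0.6060000061988831, 0.15000000596046448], [0.5490000247955322, 0.19300000369548798]]
stone 788 mean [0.707 0.128 0.025] zmax 0.033 rect [0.7071 0.1275] [0.094 0.041] 67.7
   corners [[0.6700000166893005, 0.09200000017881393], [0.7080000042915344, 0.07599999755620956], [0.7440000176429749, 0.16300000250339508], [0.7059999704360962, 0.17900000512599945]]
bottle 450
[... 780 characters left out ...]
59999990463257, -0.35600000619888306]]
lid side face 3884 mean [0.572 0.056 0.223] zmax 0.3 rect [0.5751 0.0561] [0.022 0.202] 81.8
   corners [[0.4729999899864197, 0.05999999865889549], [0.6740000247955322, 0.03099999949336052], [0.6769999861717224, 0.05299999937415123], [0.47699999809265137, 0.0820000022649765]]
lid plane normal [0.153  0.9846 0.0848] rms 0.0016397522886176883 angle from horiz normal 4.863012822297512
lid top side 708 mean [0.57  0.05  0.311] zmax 0.322 rect [0.5745 0.0503] [0.014 0.201] 81.0
   corners [[0.4740000069141388, 0.05900000035762787], [0.6729999780654907, 0.02800000086426735], [0.675000011920929, 0.041999999433755875], [0.47600001096725464, 0.0729999989271164]]
```

```bash
cat >> h.py <<'E'
from scipy.spatial.transform import Rotation as Ro
YAW=np.radians(81.3); C0=np.array([.5629,-.0233,0])
XC=np.array([np.cos(YAW),np.sin(YAW),0]); YC=np.array([-XC[1],XC[0],0]); ZC=np.array([0,0,1.])
# case frame: (fwd distance from hinge, side along YC from middle, z)
def c2w(f,s,z): return C0+XC*(.09-f)+YC*s+ZC*z
def w2c(p): q=np.array(p)-C0; return np.array([.09-q@XC,q@YC,p[2]])
def tgt_rot(t,zmode):  # t dip below horizontal; tool y points along -YC
    y=-YC*np.cos(t)-ZC*np.sin(t)
    h=XC; v=np.cross(y,h)
    z={'h':h,'-h':-h,'v':v,'-v':-v}[zmode]
    return Ro.from_matrix(np.stack([np.cross(y,z),y,z],1))
def state(): 
    o=r.get_obs(); return o,np.array(o["ee_pos"]),Ro.from_quat(o["tcp_rot"])
def plan(P,R,n):
    o,p,q=state(); rv=(q.inv()*R).as_rotvec(); 
    print("t",round(float(o["time"]),2),"p",p.round(3),"case",w2c(p).round(3),"tot",np.round(P-p,3),"ang",np.round(rv,3), "n>=",np.linalg.norm(P-p)/.0625,np.linalg.norm(rv)/.186)
    for i in range(n):
        qi=q*Ro.from_rotvec(rv*i/n); print("dp",np.round(qi.inv().apply((P-p)/n),4),"dr",np.round(rv/n,4))
E
python3 - <<'E'
from h import *
o,p,q=state(); print(q.as_matrix().round(2)); print("tcp case",w2c(p))
for m in('h','-h','v','-v'):
    R=tgt_rot(np.radians(35),m); print(m,(q.inv()*R).as_rotvec().round(2))
print(c2w(-.05,.06,.29), c2w(.208,.04,.06),XC,YC)
E
```

```text
[[ 0.95 -0.    0.3 ]
 [-0.3  -0.    0.95]
 [ 0.   -1.   -0.  ]]
tcp case [-0.46497875  0.46476734  0.23057086]
h [ 0.07 -0.14 -0.96]
-h [1.39 2.67 0.11]
v [ 0.79  1.3  -0.68]
-v [-0.7  -1.57 -0.82]
[0.52476688 0.12416479 0.29      ] [ 0.50551147 -0.13389185  0.06      ] [0.15126082 0.98849389 0.        ] [-0.98849389  0.15126082  0.        ]
```

```bash
python3 - <<'E'
from h import *
plan(c2w(-.06,.17,.29),tgt_rot(np.radians(35),'h'),10)
E
```

```text
t 0.1 p [0.187 0.596 0.231] case [-0.465  0.465  0.231] tot [ 0.23  -0.445  0.059] ang [ 0.075 -0.14  -0.958] n>= 8.070527478733467 5.221086103414967
dp [ 0.0353 -0.0059 -0.0355] dr [ 0.0075 -0.014  -0.0958]
dp [ 0.0352 -0.0028 -0.036 ] dr [ 0.0075 -0.014  -0.0958]
dp [ 0.0348  0.0003 -0.0365] dr [ 0.0075 -0.014  -0.0958]
dp [ 0.0341  0.0033 -0.037 ] dr [ 0.0075 -0.014  -0.0958]
dp [ 0.0331  0.0063 -0.0375] dr [ 0.0075 -0.014  -0.0958]
dp [ 0.0319  0.0091 -0.038 ] dr [ 0.0075 -0.014  -0.0958]
dp [ 0.0303  0.0118 -0.0385] dr [ 0.0075 -0.014  -0.0958]
dp [ 0.0285  0.0144 -0.039 ] dr [ 0.0075 -0.014  -0.0958]
dp [ 0.0265  0.0167 -0.0395] dr [ 0.0075 -0.014  -0.0958]
dp [ 0.0242  0.0188 -0.04  ] dr [ 0.0075 -0.014  -0.0958]
```

```bash
python3 -m crank '[{"dp":[0.035,-0.006,-0.036],"dr":[0.008,-0.014,-0.096],"fingers":1},{"dp":[0.035,-0.003,-0.036],"dr":[0.008,-0.014,-0.096],"fingers":1},{"dp":[0.035,0,-0.036],"dr":[0.008,-0.014,-0.096],"fingers":1},{"dp":[0.034,0.003,-0.037],"dr":[0.008,-0.014,-0.096],"fingers":1},{"dp":[0.033,0.006,-0.037],"dr":[0.008,-0.014,-0.096],"fingers":1}]'
python3 - <<'E'
from h import *
print(r.get_obs()["joints"])
plan(c2w(-.06,.17,.29),tgt_rot(np.radians(35),'h'),5)
E
```

```text
time: 0.72
ee_pos: [0.3023, 0.373, 0.2621]
tcp_rot: [0.693, 0.089, 0.249, -0.67]
wrist_force: [-0.2, 0.3, -0.1]
opening: 0.006
[-1.45719539  0.46536881  0.20222869  2.15060147  0.72934525  0.60779853
 -0.56247906]
t 0.72 p [0.302 0.373 0.262] case [-0.262  0.318  0.262] tot [ 0.115 -0.222  0.028] ang [ 0.033 -0.072 -0.476] n>= 4.031880219551476 2.5926231164672644
dp [ 0.0317  0.0094 -0.038 ] dr [ 0.0067 -0.0144 -0.0951]
dp [ 0.0302  0.0121 -0.0385] dr [ 0.0067 -0.0144 -0.0951]
dp [ 0.0283  0.0146 -0.039 ] dr [ 0.0067 -0.0144 -0.0951]
dp [ 0.0263  0.017  -0.0395] dr [ 0.0067 -0.0144 -0.0951]
dp [ 0.024   0.0191 -0.04  ] dr [ 0.0067 -0.0144 -0.0951]
```

```bash
python3 -m crank '[{"dp":[0.032,0.01,-0.038],"dr":[0.007,-0.014,-0.095],"fingers":1},{"dp":[0.030,0.012,-0.038],"dr":[0.007,-0.014,-0.095],"fingers":1},{"dp":[0.028,0.015,-0.039],"dr":[0.007,-0.014,-0.095],"fingers":1},{"dp":[0.026,0.017,-0.039],"dr":[0.007,-0.014,-0.095],"fingers":1},{"dp":[0.024,0.019,-0.040],"dr":[0.007,-0.014,-0.095],"fingers":1}]'
python3 - <<'E'
from h import *
print(r.get_obs()["joints"].round(2) if hasattr(r.get_obs()["joints"],'round') else r.get_obs()["joints"])
plan(c2w(-.06,.17,.29),tgt_rot(np.radians(35),'h'),1)
for n in("side","top"):
    p,d=r.snapshot(n); cv2.imwrite(f"pics/{n}1.png",p[:,:,::-1])
E
```

```text
time: 1.35
ee_pos: [0.3833, 0.2174, 0.2633]
tcp_rot: [0.696, 0.229, 0.331, -0.595]
wrist_force: [0.0, 0.4, 0.2]
opening: -0.0
[-1.22  0.53 -0.02  2.53  1.57  0.84 -1.36]
t 1.35 p [0.383 0.217 0.263] case [-0.121  0.214  0.263] tot [ 0.034 -0.067  0.027] ang [ 0.076  0.032 -0.135] n>= 1.2731507062535996 0.8536836546497237
dp [ 0.0478  0.0189 -0.0608] dr [ 0.0763  0.0323 -0.1355]
```

View pics/side1.png

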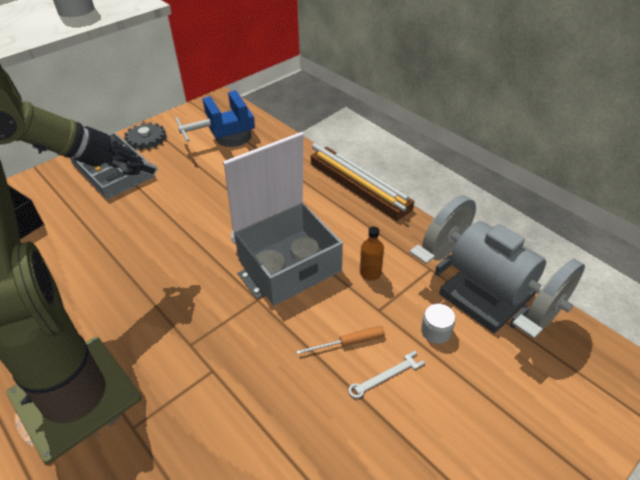

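View pics/top1.png

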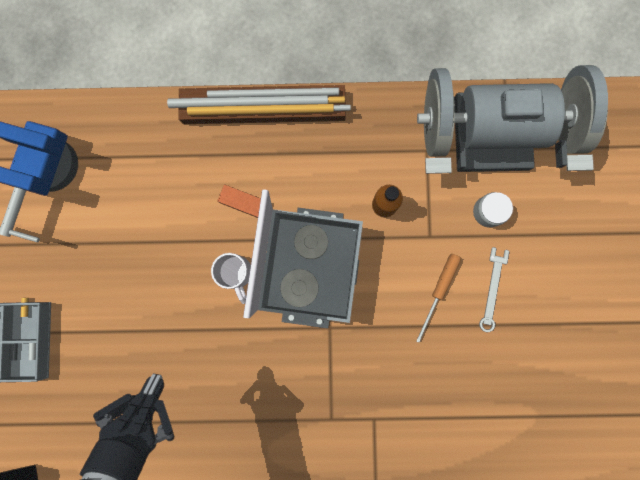

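The top view shows the shut gripper at about (130,425), with its tip at (152,380). The arm is near its j4 fold limit here. The push pose is farther out, so I'll carry on to it.

```bash
python3 - <<'E'
from h import *
plan(c2w(-.05,.06,.27),tgt_rot(np.radians(35),'h'),4)
E
```

```text
t 1.45 p [0.382 0.22  0.26 ] case [-0.124  0.216  0.26 ] tot [ 0.143 -0.096  0.01 ] ang [ 0.073  0.034 -0.145] n>= 2.7620366489372894 0.8923148234139493
dp [ 0.0281  0.0279 -0.0172] dr [ 0.0182  0.0084 -0.0363]
dp [ 0.0272  0.0286 -0.0174] dr [ 0.0182  0.0084 -0.0363]
dp [ 0.0263  0.0293 -0.0177] dr [ 0.0182  0.0084 -0.0363]
dp [ 0.0254  0.0299 -0.0181] dr [ 0.0182  0.0084 -0.0363]
```

```bash
python3 -m crank '[{"dp":[0.028,0.028,-0.017],"dr":[0.018,0.008,-0.036],"fingers":1},{"dp":[0.027,0.029,-0.017],"dr":[0.018,0.008,-0.036],"fingers":1},{"dp":[0.026,0.029,-0.018],"dr":[0.018,0.008,-0.036],"fingers":1},{"dp":[0.025,0.030,-0.018],"dr":[0.018,0.008,-0.036],"fingers":1}]'
python3 - <<'E'
from h import *
print(np.round(r.get_obs()["joints"],2))
plan(c2w(-.05,.06,.27),tgt_rot(np.radians(35),'h'),1)
for n in("side","top"):
    p,d=r.snapshot(n); cv2.imwrite(f"pics/{n}2.png",p[:,:,::-1]); np.save(f"{n}2_d.npy",d)
E
```

```text
time: 1.95
ee_pos: [0.4876, 0.1557, 0.2611]
tcp_rot: [0.675, 0.273, 0.349, -0.591]
wrist_force: [0.2, 1.9, -1.3]
opening: -0.004
[-0.33  0.74 -0.97  2.56  1.74  1.48 -1.26]
t 1.95 p [0.488 0.156 0.261] case [-0.076  0.102  0.261] tot [ 0.037 -0.032  0.009] ang [ 0.033  0.049 -0.042] n>= 0.7931547442599146 0.3895149149573535
dp [ 0.0311  0.0285 -0.0261] dr [ 0.0328  0.0489 -0.0422]
```

View pics/side2.png

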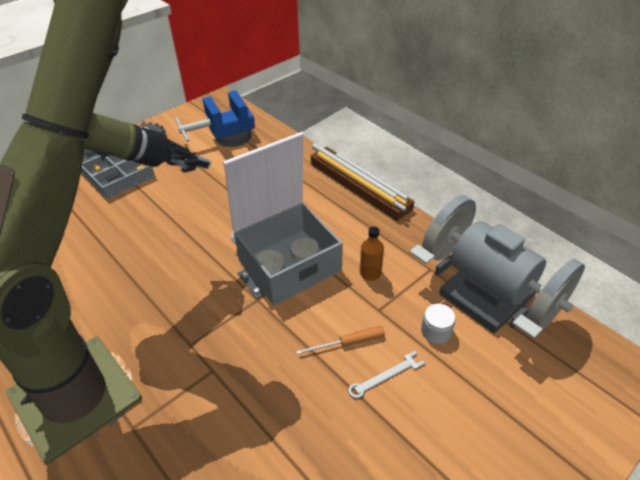

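View pics/top2.png

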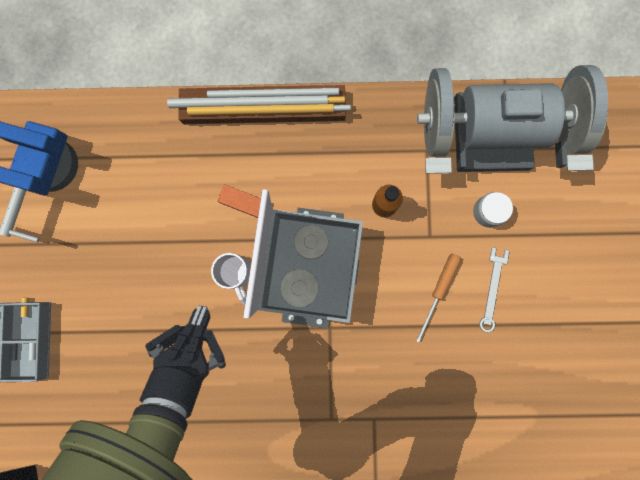

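The side and top views show the tip at about (200,312) in the top image. It is behind the lid's near end and clear of both the lid and the mug. I'll move in to the pre-push point.

```bash
python3 -m crank '[{"dp":[0.015,0.014,-0.008],"dr":[0.016,0.024,-0.021],"fingers":1},{"dp":[0.015,0.014,-0.008],"dr":[0.016,0.024,-0.021],"fingers":1},{"dp":[0,0,0],"dr":[0,0,0],"fingers":1}]'
python3 - <<'E'
from h import *
print(np.round(r.get_obs()["joints"],2))
plan(c2w(-.04,.06,.26),tgt_rot(np.radians(35),'h'),1)
E
```

```text
time: 2.42
ee_pos: [0.5242, 0.1329, 0.2681]
tcp_rot: [0.652, 0.277, 0.372, -0.599]
wrist_force: [-1.0, 0.7, 1.1]
opening: 0.001
[-0.19  0.75 -0.97  2.56  1.89  1.49 -1.25]
t 2.42 p [0.524 0.133 0.268] case [-0.059  0.062  0.268] tot [-0.001 -0.019 -0.008] ang [ 0.005  0.003 -0.002] n>= 0.32489925090888605 0.031299808601025894
dp [-0.0056  0.0063 -0.0185] dr [ 0.0045  0.003  -0.0021]
```

```bash
python3 -m crank '[{"dp":[0,0,-0.03],"dr":[0,0,0],"fingers":1},{"dp":[0,0,-0.008],"dr":[0,0,0],"fingers":1},{"dp":[0,0,-0.008],"dr":[0,0,0],"fingers":1},{"dp":[0,0,-0.008],"dr":[0,0,0],"fingers":1},{"dp":[0,0,-0.008],"dr":[0,0,0],"fingers":1}]'
python3 -m crank '[{"dp":[0,0,-0.008],"dr":[0,0,0],"fingers":1},{"dp":[0,0,-0.008],"dr":[0,0,0],"fingers":1},{"dp":[0,0,-0.008],"dr":[0,0,0],"fingers":1},{"dp":[0,0,-0.008],"dr":[0,0,0],"fingers":1}]'
cat > look.py <<'E'
import sys
from h import *
def lid():
    p,d=r.snapshot("side"); S=cloud("side",d); c=S-C0
    f=.09-c@XC; s=c@YC; z=S[...,2]
    # far half of lid, free of the hand
    with np.errstate(all='ignore'):
        m=(s<0.0)&(s>-.09)&(f>-.03)&(f<.25)&(z>.125)&(z<.35)&(np.hypot(f,z-.1)<.24)&(np.hypot(f,z-.1)>.05)
    a=np.arctan2(z[m]-.1,f[m]); return p,m.sum(),np.median(a) if m.sum() else None
if __name__=="__main__":
    p,n,a=lid(); 
    if len(sys.argv)>1: cv2.imwrite(f"pics/{sys.argv[1]}.png",p[:,:,::-1])
    o,P,q=state(); print("lid",n,a,"t",o["time"],"case",w2c(P).round(3),"F",np.round(o["wrist_force"],1),"j",np.round(o["joints"],2))
    if a: print("lip f,z",.22*np.cos(a),.1+.22*np.sin(a))
E
python3 look.py s3
```

```text
time: 3.05
ee_pos: [0.532, 0.1031, 0.2716]
tcp_rot: [0.657, 0.277, 0.363, -0.6]
wrist_force: [-1.2, 1.6, -0.2]
opening: -0.001
time: 3.55
ee_pos: [0.5387, 0.0744, 0.2774]
tcp_rot: [0.66, 0.271, 0.362, -0.599]
wrist_force: [-1.9, 2.0, -0.3]
opening: -0.0
lid 1551 1.3239885560074571 t 3.6 case [-0.002  0.038  0.278] F [-0.1 -0.6  0.1] j [ 0.19  0.93 -1.47  2.56  1.83  1.75 -0.94]
lip f,z 0.05374813694976555 0.31333339582547604
```

View pics/s3.png

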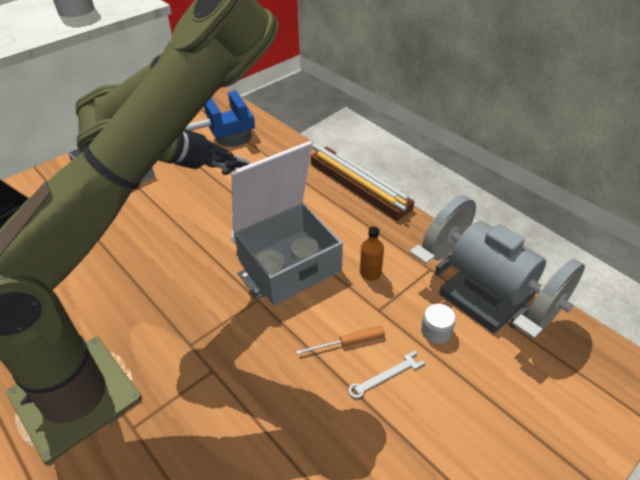

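```bash
cat > fk.py <<'E'
from h import *
import itertools
from scipy.optimize import least_squares
o,P,q=state()
D=[([-1.232,.69,-.195,1.566,.157,.902,-.215],[.187,.596,.2305],[.7,-.107,.107,-.698]),
([-1.45719539,.46536881,.20222869,2.15060147,.72934525,.60779853,-.56247906],[.3023,.373,.2621],[.693,.089,.249,-.67]),
([-1.22,.53,-.02,2.53,1.57,.84,-1.36],[.3833,.2174,.2633],[.696,.229,.331,-.595]),
([-.33,.74,-.97,2.56,1.74,1.48,-1.26],[.4876,.1557,.2611],[.675,.273,.349,-.591]),
([-.19,.75,-.97,2.56,1.89,1.49,-1.25],[.5242,.1329,.2681],[.652,.277,.372,-.599]),
(list(o["joints"]),list(P),list(o["tcp_rot"]))]
def Rz(a): return Ro.from_euler('z',a)
def Ry(a): return Ro.from_euler('y',a)
def chain(j,s):
    return [Rz(s[0]*j[0]),Ry(s[1]*j[1]),Rz(s[2]*j[2]),Ry(s[3]*j[3]),Rz(s[4]*j[4]),Ry(s[5]*j[5]),Rz(s[6]*j[6])]
if __name__=="__main__":
    best=[]
    for s in itertools.product((1,-1),repeat=6):
        s=(s[0],1)+s[1:]   # s1 fixed
        Rs=[]
        for j,p,qq in D:
            R=Ro.identity()
            for c in chain(j,s): R=R*c
            Rs.append(R.inv()*Ro.from_quat(qq))
        m=Ro.concatenate(Rs).mean(); e=max((m.inv()*x).magnitude() for x in Rs); best.append((e,s,m.as_euler('xyz').round(3)))
    best.sort(key=lambda b:b[0]); print(best[:4])
E
python3 fk.py
```

```text
[(0.0076023267523356326, (-1, 1, -1, 1, -1, 1, -1), array([ 1.572e+00, -1.000e-03, -1.570e+00])), (0.41331306092217607, (1, 1, 1, 1, 1, 1, 1), array([1.338, 0.03 , 1.832])), (0.5527508752826278, (1, 1, 1, -1, -1, -1, -1), array([0.62 , 0.091, 1.39 ])), (0.6335698632435978, (-1, 1, -1, -1, 1, -1, 1), array([ 2.281, -0.127, -1.234]))]
```

```bash
cat > fk2.py <<'E'
from fk import *
S=(-1,1,-1,1,-1,1,-1); M=Ro.from_euler('xyz',[np.pi/2,0,-np.pi/2])
LO=np.array([-3.01,-.46,-1.47,.13,-1,.04,-2.66]);HI=np.array([3.01,2.08,1.51,2.56,4.14,2.09,2.66])
def fk(j,L,full=False):
    c=chain(j,S); R=Ro.identity(); p=np.array([0,0,L[0]]); pts=[]
    # offsets after each joint: j3 tube length L1 (+x off), j5 tube L2(+x off), j7 tool L3 (+x off after j6)
    offs={2:np.array([L[1],0,L[2]]),4:np.array([L[3],0,L[4]]),5:np.array([L[5],0,0]),6:np.array([0,0,L[6]]),3:np.array([L[7],0,0])}
    for i in range(7):
        R=R*c[i]
        if i in offs: p=p+R.apply(offs[i]); pts.append(p)
    return (p,R*M,pts) if full else (p,R*M)
def res(L): return np.concatenate([fk(j,L)[0]-np.array(p) for j,p,_ in D])
sol=least_squares(lambda L:np.concatenate([res(L),1e-4*np.array(L)]),[.3,0,.35,0,.35,0,.25,0])
Lf=sol.x
def limits_ok(j): return np.all(j>LO)&np.all(j<HI)
def ik(P,R,seed):
    def f(j):
        p,q=fk(j,Lf); return np.concatenate([(p-P)*10,(q.inv()*R).as_rotvec()*3,.01*(j-seed)])
    s=least_squares(f,np.clip(seed,LO+.01,HI-.01),bounds=(LO,HI)); p,q=fk(s.x,Lf)
    return s.x,np.linalg.norm(p-P),(q.inv()*R).magnitude()
if __name__=="__main__":
    print(Lf.round(3),np.abs(sol.fun).max())
    rng=np.random.default_rng(0)
    cur=np.array(D[-1][0])
    for t in(35,50,65):
      for zm in('h',):
       for nm,c in(("push",(.07,.06,.27)),("out",(.15,.125,.18)),("catch",(.15,.065,.2)),("shut",(.208,.065,.05))):
        R=tgt_rot(np.radians(t),zm); out=[]
        for k in range(12):
            sd=cur if k==0 else rng.uniform(LO,HI)
            j,e,a=ik(c2w(*c),R,sd)
            if e<.003 and a<.02: out.append((min(np.min(j-LO),np.min(HI-j)),j.round(2)))
        out.sort(key=lambda o:-o[0]); print(t,zm,nm,len(out),[ (round(o[0],2),o[1].tolist()) for o in out[:2]])
E
python3 fk2.py
```

```text
[ 0.312 -0.071  0.615  0.022  0.437  0.045  0.323 -0.027] 0.031044549096071544
35 h push 0 []
35 h out 0 []
35 h catch 0 []
35 h shut 0 []
50 h push 5 [(np.float64(0.03), [0.49, 0.63, -1.37, 2.53, 1.77, 1.11, -0.74]), (np.float64(0.03), [0.44, 0.56, -1.22, 2.53, 1.84, 1.0, -0.79])]
50 h out 0 []
50 h catch 0 []
50 h shut 0 []
65 h push 7 [(np.float64(0.32), [0.32, 0.39, -0.78, 2.24, 1.19, 0.52, 0.01]), (np.float64(0.25), [-0.1, 0.33, -0.1, 2.16, 0.66, 0.29, 0.62])]
65 h out 0 []
65 h catch 8 [(np.float64(0.1), [0.39, 0.49, -0.62, 2.46, 1.98, 0.42, -0.61]), (np.float64(0.08), [0.33, 0.47, -0.51, 2.48, 2.11, 0.37, -0.73])]
65 h shut 5 [(np.float64(0.01), [0.8, 1.25, -1.33, 2.55, 2.01, 1.33, -0.43]), (np.float64(0.0), [0.82, 1.34, -1.47, 2.54, 1.94, 1.46, -0.35])]
```

```bash
cat > fk3.py <<'E'
from fk import *
S=(-1,1,-1,1,-1,1,-1); M=Ro.from_euler('xyz',[np.pi/2,0,-np.pi/2])
def A(j):
    c=chain(j,S); R=Ro.identity(); cols=[np.array([[0,0,1.]]).T]
    for i in range(7):
        R=R*c[i]; m=R.as_matrix()
        # offsets identifiable: after j1: x ; after j2: y(const axis) & x ; etc.
        cols.append(m if i in(0,2,4,) else (m[:,[0,2]] if i in(1,3,5) else m[:,[2]]))
    return np.hstack(cols)
AA=np.vstack([A(j) for j,_,_ in D]); b=np.concatenate([p for _,p,_ in D])
for lam in(1e-4,1e-3,3e-3):
    x=np.linalg.solve(AA.T@AA+lam*np.eye(AA.shape[1]),AA.T@b); print(lam,x.round(3),"res",(AA@x-b).reshape(-1,3).round(3).tolist())
E
python3 fk3.py
```

```text
0.0001 [ 0.18  -0.003 -0.017  0.18   0.011  0.281 -0.018 -0.018  0.281 -0.001
  0.178  0.005 -0.009  0.178 -0.003  0.17   0.17 ] res [[-0.0, 0.0, 0.0], [-0.0, -0.0, -0.0], [0.0, 0.0, -0.0], [-0.0, 0.0, -0.001], [-0.0, -0.001, 0.001], [0.0, 0.001, -0.0]]
0.001 [ 0.173  0.011 -0.02   0.173 -0.008  0.279 -0.002 -0.023  0.279  0.001
  0.171  0.006 -0.003  0.171 -0.005  0.166  0.166] res [[0.0, -0.001, 0.0], [-0.001, 0.0, -0.0], [0.001, 0.001, 0.0], [-0.001, 0.001, -0.001], [-0.0, -0.002, 0.0], [0.001, 0.001, 0.001]]
0.003 [ 0.164  0.032 -0.023  0.164 -0.034  0.275  0.02  -0.032  0.275  0.003
  0.163  0.006  0.006  0.163 -0.007  0.159  0.159] res [[0.001, -0.002, 0.0], [-0.002, 0.001, -0.001], [0.001, 0.001, 0.001], [-0.002, 0.001, -0.001], [-0.0, -0.004, -0.001], [0.001, 0.002, 0.002]]
```

```bash
cat > kin.py <<'E'
from fk import *
S=(-1,1,-1,1,-1,1,-1); M=Ro.from_euler('xyz',[np.pi/2,0,-np.pi/2])
LO=np.array([-3.01,-.46,-1.47,.13,-1,.04,-2.66]);HI=np.array([3.01,2.08,1.51,2.56,4.14,2.09,2.66])
def A(j):
    c=chain(j,S); R=[Ro.identity()]
    for x in c: R.append(R[-1]*x)
    m=[x.as_matrix() for x in R]
    return np.stack([m[0][:,2],m[1][:,1],m[3][:,1],m[3][:,2],m[5][:,1],m[5][:,2],m[7][:,2]],1),R[-1]*M
AA=np.vstack([A(j)[0] for j,_,_ in D]); b=np.concatenate([p for _,p,_ in D])
X=np.linalg.lstsq(AA,b,rcond=None)[0]
def fk(j): a,R=A(j); return a@X,R
def ik(P,R,seed,wp=10):
    def f(j):
        p,q=fk(j); return np.concatenate([(p-P)*wp,(q.inv()*R).as_rotvec()*3,.01*(j-seed)])
    s=least_squares(f,np.clip(seed,LO+.01,HI-.01),bounds=(LO,HI)); p,q=fk(s.x)
    return s.x,np.linalg.norm(p-P),(q.inv()*R).magnitude()
cur=np.array(D[-1][0])
if __name__=="__main__":
    print(X.round(4),np.abs(AA@X-b).max())
    rng=np.random.default_rng(0)
    for t in(35,50,65):
      for zm in('h','-h','v','-v'):
       for nm,c in(("push",(.07,.06,.27)),("out",(.15,.125,.18)),("catch",(.15,.065,.2)),("shut",(.208,.065,.05))):
        R=tgt_rot(np.radians(t),zm); out=[]
        for k in range(8):
            sd=cur if k==0 else rng.uniform(LO,HI)
            j,e,a=ik(c2w(*c),R,sd)
            if e<.003 and a<.02: out.append((min(np.min(j-LO),np.min(HI-j)),j.round(2)))
        out.sort(key=lambda o:-o[0]); print(t,zm,nm,len(out),[ (round(float(o[0]),2),o[1].tolist()) for o in out[:2]])
E
python3 kin.py
```

```text
[ 0.3451 -0.0183 -0.0263  0.5638 -0.0011  0.3441  0.3332] 0.002199072402910146
35 h push 0 []
35 h out 0 []
35 h catch 0 []
35 h shut 0 []
35 -h push 0 []
35 -h out 0 []
35 -h catch 0 []
35 -h shut 0 []
35 v push 0 []
35 v out 0 []
35 v catch 0 []
35 v shut 0 []
35 -v push 0 []
35 -v out 0 []
35 -v catch 0 []
35 -v shut 0 []
50 h push 5 [(0.06, [0.32, 0.51, -0.91, 2.5, 2.01, 0.82, -0.87]), (0.04, [0.04, 0.43, -0.46, 2.52, 2.24, 0.64, -1.09])]
50 h out 0 []
50 h catch 0 []
50 h shut 0 []
50 -h push 3 [(0.06, [0.45, 0.6, -1.17, 2.5, 1.89, 0.99, 2.38]), (0.05, [0.1, 0.44, -0.56, 2.51, 2.19, 0.67, 2.1])]
50 -h out 0 []
50 -h catch 0 []
50 -h shut 0 []
50 v push 5 [(0.06, [0.46, 0.61, -1.2, 2.5, 1.87, 1.0, -2.32]), (0.06, [0.4, 0.56, -1.07, 2.5, 1.93, 0.92, -2.37])]
50 v out 0 []
50 v catch 0 []
50 v shut 0 []
50 -v push 4 [(0.05, [0.17, 0.45, -0.67, 2.51, 2.13, 0.71, 0.59]), (0.04, [0.54, 0.73, -1.43, 2.5, 1.78, 1.2, 0.9])]
50 -v out 0 []
50 -v catch 0 []
50 -v shut 0 []
65 h push 4 [(0.31, [0.32, 0.43, -0.74, 2.25, 1.31, 0.49, -0.06]), (0.04, [-0.49, 0.39, 0.42, 2.29, -0.44, 0.08, 1.72]
[... 1037 characters left out ...]
[(0.07, [-0.36, 0.6, 0.63, 2.42, 4.07, 0.4, 2.13]), (0.02, [0.13, 0.51, -0.17, 2.4, 2.51, 0.25, -2.64])]
65 v shut 6 [(0.09, [0.78, 1.16, -1.11, 2.47, 2.14, 1.11, -2.02]), (0.09, [0.87, 1.33, -1.38, 2.46, 2.01, 1.35, -1.84])]
65 -v push 4 [(0.29, [0.57, 0.57, -1.18, 2.25, 1.37, 0.78, 1.43]), (0.08, [-0.3, 0.36, 0.15, 2.28, 0.78, 0.12, 2.06])]
65 -v out 5 [(0.0, [0.75, 0.89, -1.47, 2.56, 1.69, 1.13, 1.08]), (0.0, [0.75, 0.89, -1.46, 2.56, 1.7, 1.12, 1.08])]
65 -v catch 5 [(0.18, [0.72, 0.74, -1.18, 2.38, 1.7, 0.81, 1.28]), (0.18, [0.67, 0.69, -1.07, 2.38, 1.74, 0.72, 1.24])]
65 -v shut 5 [(0.09, [0.71, 1.09, -0.95, 2.47, 2.24, 0.99, 1.01]), (0.08, [0.55, 0.98, -0.62, 2.48, 2.51, 0.81, 0.71])]
```

The near side is too cramped: the kinematics I fitted put a low tool pose there outside the joint ranges. I'll check working from the front instead, with the fingers hooked over the top of the lid from the front to tip it and the same heading used to catch it.

```bash
cat > front.py <<'E'
from kin import *
def frot(t,zm,az=0.):  # tool points to +XC (rotated by az about z), dip t
    q=Ro.from_rotvec([0,0,az]); h=q.apply(XC); y=h*np.cos(t)-ZC*np.sin(t); side=q.apply(YC); v=np.cross(side,y)
    z={'y':side,'-y':-side,'v':v,'-v':-v}[zm]
    return Ro.from_matrix(np.stack([np.cross(y,z),y,z],1))
if __name__=="__main__":
    rng=np.random.default_rng(0)
    for az in(0,-.5):
     for t in(40,55):
      for zm in('y','-y'):
       for nm,c in(("hook",(-.03,0,.29)),("pulled",(.08,0,.27)),("catch",(.15,0,.2)),("shut",(.205,0,.05)),("out",(.3,0,.1))):
        R=frot(np.radians(t),zm,az); out=[]
        for k in range(8):
            sd=cur if k==0 else rng.uniform(LO,HI)
            j,e,a=ik(c2w(*c),R,sd)
            if e<.003 and a<.02: out.append((min(np.min(j-LO),np.min(HI-j)),j.round(2)))
        out.sort(key=lambda o:-o[0]); print(az,t,zm,nm,len(out),[ (round(float(o[0]),2),o[1].tolist()) for o in out[:2]])
E
python3 front.py
python3 -c "
from h import *
for n,p in (('mug',(.548,.145)),('bottle',(.695,-.18)),('stone',(.707,.1275)),('scr',(.5,-.307)),('scr1',(.59,-.2)),('scr2',(.40,-.33))): print(n,w2c((*p,0)))"
```

```text
0 40 y hook 6 [(0.07, [0.5, 0.73, -0.51, 1.8, -0.79, 0.81, -2.59]), (0.07, [0.38, 0.7, -0.3, 1.8, -0.93, 0.91, -2.46])]
0 40 y pulled 6 [(0.0, [0.75, 0.82, -0.65, 1.74, -0.54, 0.88, -2.66]), (0.0, [0.75, 0.82, -0.65, 1.74, -0.54, 0.88, -2.66])]
0 40 y catch 2 [(0.0, [0.88, 0.97, -0.71, 1.69, -0.37, 0.87, -2.66]), (0.0, [0.4, 0.89, 0.18, 1.72, -1.0, 1.25, -2.05])]
0 40 y shut 1 [(0.0, [0.97, 1.25, -0.75, 1.61, -0.12, 0.79, -2.66])]
0 40 y out 2 [(0.25, [0.94, 1.13, -0.47, 1.45, -0.37, 1.09, -2.41]), (0.12, [0.62, 1.11, 0.19, 1.47, -0.88, 1.34, -1.98])]
0 40 -y hook 5 [(0.36, [0.78, 0.92, -1.11, 1.78, -0.1, 0.64, -0.1]), (0.2, [0.83, 1.0, -1.27, 1.78, 0.15, 0.65, -0.34])]
0 40 -y pulled 3 [(0.36, [0.69, 0.79, -0.54, 1.74, -0.64, 0.92, 0.57]), (0.04, [0.38, 0.74, 0.03, 1.76, -0.96, 1.17, 0.89])]
0 40 -y catch 4 [(0.23, [1.08, 1.19, -1.24, 1.68, 0.26, 0.87, -0.12]), (0.12, [1.1, 1.25, -1.35, 1.68, 0.4, 0.91, -0.25])]
0 40 -y shut 5 [(0.72, [0.97, 1.25, -0.75, 1.61, -0.12, 0.79, 0.48]), (0.58, [0.86, 1.18, -0.52, 1.61, -0.42, 0.83, 0.75])]
0 40 -y out 6 [(0.78, [1.04, 1.18, -0.69, 1.45, -
[... 3265 characters left out ...]
0.35, -0.61]), (0.18, [0.97, 0.84, -1.29, 2.0, 0.75, 0.49, -1.27])]
-0.5 55 -y catch 5 [(0.25, [0.88, 0.79, -0.81, 2.01, -0.11, 0.29, -0.24]), (0.25, [0.89, 0.8, -0.84, 2.01, -0.03, 0.29, -0.33])]
-0.5 55 -y shut 8 [(0.23, [1.14, 1.33, -1.24, 1.99, 1.34, 0.58, -1.36]), (0.22, [1.14, 1.33, -1.25, 1.99, 1.34, 0.58, -1.36])]
-0.5 55 -y out 6 [(0.41, [1.17, 1.08, -0.93, 1.86, 0.42, 0.45, -0.42]), (0.3, [0.89, 0.92, -0.39, 1.87, -0.7, 0.49, 0.63])]
mug [-0.07410973  0.04018575  0.        ]
bottle [ 0.22491544 -0.15428261  0.        ]
stone [-0.08086156 -0.11963184  0.        ]
scr [0.37995002 0.01926357 0.        ]
scr1 [ 0.2605677  -0.05351597  0.        ]
scr2 [0.41781146 0.11463396 0.        ]
```

```bash
cat > seq.py <<'E'
from front import *
for zm in('v','-v','-y'):
    j=cur.copy(); print(zm,"rotvec from current",(Ro.from_quat(D[-1][2]).inv()*frot(np.radians(50),zm)).as_rotvec().round(2))
    q0=Ro.from_quat(D[-1][2])
    for nm,c,k in(("ret",(-.06,.04,.29),0),("up",(-.06,.04,.42),0),("r1",(-.06,.03,.42),.33),("r2",(-.06,.02,.42),.67),("r3",(-.06,0,.42),1),("hook",(.02,0,.30),1),("pull",(.085,0,.275),1),("lift",(.06,0,.34),1),("over",(.25,0,.3),1),("down",(.25,0,.15),1),("catch",(.15,0,.2),1),("shut",(.213,0,.05),1),("out",(.3,0,.1),1)):
        Rt=frot(np.radians(50),zm); R=q0*Ro.from_rotvec(k*(q0.inv()*Rt).as_rotvec())
        j,e,a=ik(c2w(*c),R,j); print("  ",nm,j.round(2),round(e,4),round(a,3))
E
python3 seq.py
```

```text
v rotvec from current [ 1.21 -2.39 -0.9 ]
   ret [ 0.08  0.92 -1.47  2.45  1.77  1.77 -0.92] 0.0 0.0
   up [ 0.27  0.54 -1.47  2.25  1.61  1.36 -0.59] 0.0 0.0
   r1 [ 0.69  0.57 -1.47  2.46  2.38  0.89 -0.08] 0.0 0.0
   r2 [ 0.98  0.73 -1.47  2.12  0.85  0.09  2.66] 0.0017 0.008
   r3 [ 0.79  0.66 -1.27  2.16  1.61  0.04  2.66] 0.0674 0.413
   hook [ 0.82  0.79 -1.1   2.21  1.84  0.04  2.66] 0.0571 0.341
   pull [ 0.91  0.82 -1.06  2.23  1.95  0.04  2.66] 0.0621 0.365
   lift [ 0.93  0.75 -1.17  2.23  1.84  0.04  2.66] 0.0697 0.408
   over [ 1.17  0.8  -1.06  2.25  2.14  0.04  2.66] 0.092 0.534
   down [ 1.03  0.98 -0.84  2.18  2.3   0.04  2.66] 0.0671 0.411
   catch [ 0.94  0.92 -0.94  2.21  2.12  0.04  2.66] 0.0595 0.355
   shut [ 0.93  1.13 -0.74  2.11  2.37  0.04  2.66] 0.049 0.315
   out [ 1.05  1.04 -0.75  2.14  2.41  0.04  2.66] 0.0677 0.429
-v rotvec from current [0.67 0.33 0.89]
   ret [ 0.08  0.92 -1.47  2.45  1.77  1.77 -0.92] 0.0 0.0
   up [ 0.27  0.54 -1.47  2.25  1.61  1.36 -0.59] 0.0 0.0
   r1 [ 0.64  0.46 -1.47  2.06  1.28  0.78 -0.13] 0.0 0.0
   r2 [ 0.78  0.6  -1.47
[... 685 characters left out ...]
7  0.54 -1.47  2.25  1.61  1.36 -0.59] 0.0 0.0
   r1 [ 0.47  0.53 -1.47  1.89  1.11  1.13 -0.51] 0.0 0.0
   r2 [ 0.63  0.66 -1.47  1.65  0.66  1.09 -0.55] 0.0 0.0
   r3 [ 0.77  0.84 -1.47  1.58  0.33  0.98 -0.72] 0.0 0.0
   hook [ 0.88  0.99 -1.4   1.73  0.44  0.86 -0.61] 0.0 0.0
   pull [ 0.98  1.05 -1.41  1.72  0.46  0.92 -0.52] 0.0 0.0
   lift [ 0.96  0.97 -1.46  1.66  0.39  0.98 -0.56] 0.0 0.0
   over [ 1.18  1.1  -1.45  1.49  0.42  1.25 -0.29] 0.0 0.0
   down [ 1.16  1.27 -1.34  1.6   0.58  1.06 -0.25] 0.0 0.0
   catch [ 1.06  1.17 -1.36  1.71  0.54  0.93 -0.42] 0.0 0.0
   shut [ 1.1   1.38 -1.23  1.66  0.69  0.89 -0.28] 0.0 0.0
   out [ 1.2   1.35 -1.29  1.52  0.61  1.11 -0.14] 0.0 0.0
```

The '-v' roll gives a smooth joint path through every waypoint. I'll back off, rise, then turn.

```bash
python3 -m crank '[{"dp":[0,0,0.03],"dr":[0,0,0],"fingers":1},{"dp":[0,0,0.03],"dr":[0,0,0],"fingers":1},{"dp":[0.04,-0.028,0],"dr":[0,0,0],"fingers":1},{"dp":[0.04,-0.028,0],"dr":[0,0,0],"fingers":1},{"dp":[0.03,-0.02,0],"dr":[0,0,0],"fingers":1}]'
python3 - <<'E'
from front import *
print(np.round(r.get_obs()["joints"],2))
plan(c2w(-.06,.0,.42),frot(np.radians(50),'-v'),9)
E
```

```text
time: 4.22
ee_pos: [0.5526, 0.1357, 0.4118]
tcp_rot: [0.66, 0.272, 0.363, -0.599]
wrist_force: [0.3, -1.0, -0.5]
opening: 0.001
[ 0.24  0.56 -1.45  2.25  1.63  1.38 -0.61]
t 4.22 p [0.553 0.136 0.412] case [-0.066  0.034  0.412] tot [ 0.033 -0.011  0.008] ang [0.664 0.333 0.895] n>= 0.56955032030088 6.253251036933845
dp [ 0.003   0.0025 -0.0006] dr [0.0738 0.0369 0.0994]
dp [ 0.0032  0.0022 -0.0007] dr [0.0738 0.0369 0.0994]
dp [ 0.0035  0.0018 -0.0007] dr [0.0738 0.0369 0.0994]
dp [ 0.0036  0.0014 -0.0007] dr [0.0738 0.0369 0.0994]
dp [ 0.0038  0.001  -0.0006] dr [0.0738 0.0369 0.0994]
dp [ 0.0039  0.0005 -0.0006] dr [0.0738 0.0369 0.0994]
dp [ 0.0039  0.0001 -0.0004] dr [0.0738 0.0369 0.0994]
dp [ 0.0039 -0.0003 -0.0003] dr [0.0738 0.0369 0.0994]
dp [ 0.0039 -0.0007 -0.0001] dr [0.0738 0.0369 0.0994]
```

```bash
python3 -m crank '[{"dp":[0.003,0.002,0],"dr":[0.074,0.037,0.1],"fingers":1},{"dp":[0.003,0.002,0],"dr":[0.074,0.037,0.1],"fingers":1},{"dp":[0.003,0.002,0],"dr":[0.074,0.037,0.1],"fingers":1},{"dp":[0.004,0.001,0],"dr":[0.074,0.037,0.1],"fingers":1},{"dp":[0.004,0.001,0],"dr":[0.074,0.037,0.1],"fingers":1}]'
python3 -m crank '[{"dp":[0.004,0,0],"dr":[0.074,0.037,0.1],"fingers":1},{"dp":[0.004,0,0],"dr":[0.074,0.037,0.1],"fingers":1},{"dp":[0.004,0,0],"dr":[0.074,0.037,0.1],"fingers":1},{"dp":[0.004,0,0],"dr":[0.074,0.037,0.1],"fingers":1},{"dp":[0,0,0],"dr":[0,0,0],"fingers":1}]'
python3 - <<'E'
from front import *
print(np.round(r.get_obs()["joints"],2))
plan(c2w(-.03,.0,.36),frot(np.radians(50),'-v'),3)
E
python3 look.py s4
```

```text
time: 4.85
ee_pos: [0.5705, 0.132, 0.4154]
tcp_rot: [-0.55, -0.106, -0.207, 0.802]
wrist_force: [-0.7, 0.4, -1.1]
opening: -0.002
time: 5.48
ee_pos: [0.5874, 0.1272, 0.4165]
tcp_rot: [-0.421, 0.037, -0.068, 0.904]
wrist_force: [-0.4, 0.4, -0.6]
opening: 0.001
[ 0.75  0.83 -1.43  1.58  0.3   0.97  0.88]
t 5.47 p [0.587 0.127 0.416] case [-0.062 -0.001  0.416] tot [-0.006 -0.032 -0.056] ang [-0.001 -0.009 -0.006] n>= 1.042484011155754 0.05641127148266097
dp [-0.0003  0.0074 -0.0204] dr [-0.0004 -0.0029 -0.002 ]
dp [-0.0004  0.0074 -0.0204] dr [-0.0004 -0.0029 -0.002 ]
dp [-0.0004  0.0074 -0.0204] dr [-0.0004 -0.0029 -0.002 ]
lid 1543 1.3170777823093107 t 5.525 case [-0.064  0.001  0.418] F [-0.8  0.6 -0.1] j [ 0.75  0.83 -1.44  1.58  0.3   0.96  0.88]
lip f,z 0.055221140567510325 0.31295686331842715
```

View pics/s4.png

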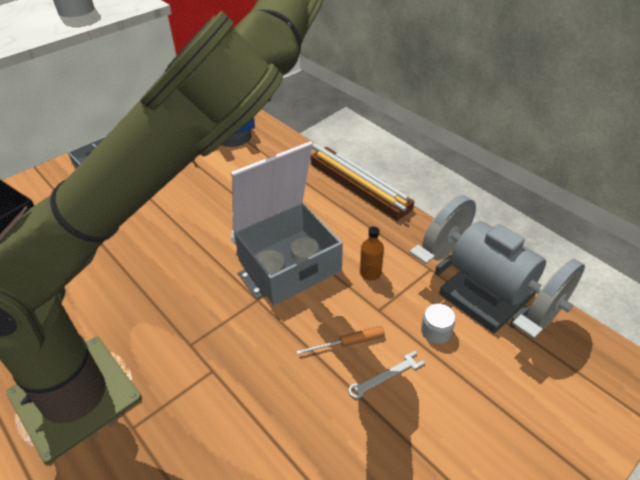

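The side view shows the lid around (270,185), still at about 1.32 rad, with the hand above it out of frame. I'll lower the fingers behind the lip.

```bash
python3 -m crank '[{"dp":[0,0.002,-0.043],"dr":[0,0,0],"fingers":1},{"dp":[0,0.002,-0.043],"dr":[0,0,0],"fingers":1},{"dp":[0,0.023,-0.019],"dr":[0,0,0],"fingers":1},{"dp":[0,0.023,-0.019],"dr":[0,0,0],"fingers":1}]'
cat > look2.py <<'E'
import sys
from h import *
# lid angle and finger picture from the top camera
p,d=r.snapshot("top"); T=cloud("top",d); c=T-C0; f=.09-c@XC; s=c@YC; z=T[...,2]
o,P,q=state()
for lo,hi in((-.095,-.06),(.06,.095)):
    with np.errstate(all='ignore'):
        m=(s>lo)&(s<hi)&(f>-.01)&(f<.24)&(z>.11)&(z<.345)&(np.abs(np.hypot(f,z-.1)-.21)<.015)
    a=np.arctan2(z[m]-.1,f[m]); print("lid",m.sum(),np.median(a) if m.sum() else None)
print("t",o["time"],"case",w2c(P).round(3),"F",np.round(o["wrist_force"],1),"j",np.round(o["joints"],2))
if len(sys.argv)>1: cv2.imwrite(f"pics/{sys.argv[1]}.png",p[:,:,::-1])
E
python3 look2.py t5; python3 look.py s5
```

```text
time: 6.02
ee_pos: [0.5742, 0.0689, 0.3011]
tcp_rot: [-0.422, 0.033, -0.066, 0.904]
wrist_force: [-0.6, -0.8, 0.3]
opening: 0.001
lid 139 1.3410520208589638
lid 150 1.3411590522273433
t 6.075 case [-0.003  0.003  0.299] F [ 0.6 -0.9 -2.8] j [ 0.84  0.97 -1.36  1.74  0.41  0.81  0.96]
lid 230 1.317499728552361 t 6.125 case [-0.003  0.003  0.301] F [-0.2 -0.2  0. ] j [ 0.84  0.97 -1.37  1.74  0.4   0.82  0.96]
lip f,z 0.05513127930601955 0.3129801447132612
```

View pics/t5.png

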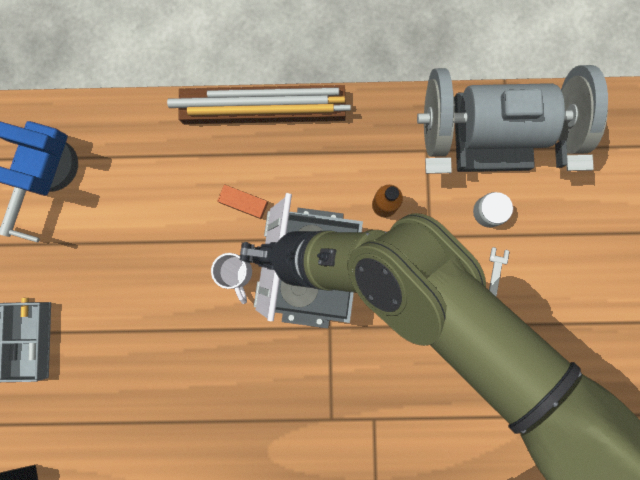

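View pics/s5.png

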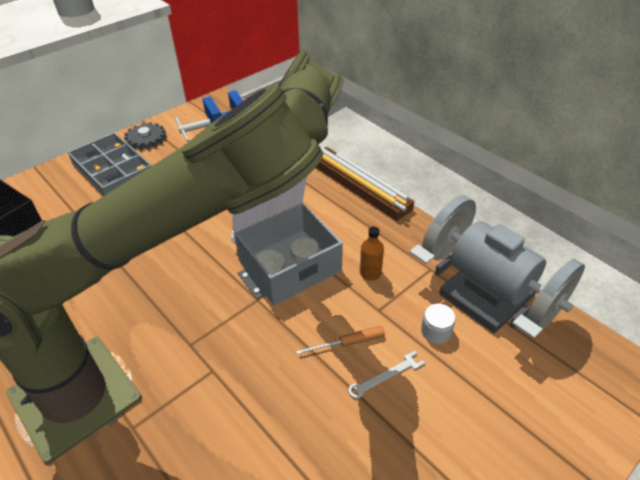

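The top view shows the fingertips behind the lid at about (250,253). Both ends of the lid are visible and read about 1.34 rad. I'll pull it forward gently.

```bash
python3 -m crank '[{"dp":[0,-0.0065,-0.0075],"dr":[0,0,0],"fingers":1},{"dp":[0,-0.0065,-0.0075],"dr":[0,0,0],"fingers":1},{"dp":[0,-0.004,-0.011],"dr":[0,0,0],"fingers":1},{"dp":[0,-0.004,-0.011],"dr":[0,0,0],"fingers":1},{"dp":[0,-0.004,-0.011],"dr":[0,0,0],"fingers":1}]'
python3 look2.py
```

```text
time: 6.75
ee_pos: [0.5678, 0.0153, 0.2892]
tcp_rot: [-0.42, 0.034, -0.067, 0.904]
wrist_force: [1.1, 1.4, 2.6]
opening: 0.004
lid 163 1.1769260637239445
lid 177 1.177024343489067
t 6.8 case [0.053 0.001 0.288] F [ 0.4 -1.1 -0.6] j [ 0.93  1.   -1.37  1.72  0.41  0.88  1.04]
```

```bash
python3 -m crank '[{"dp":[0,-0.004,-0.011],"dr":[0,0,0],"fingers":1},{"dp":[0,-0.004,-0.011],"dr":[0,0,0],"fingers":1},{"dp":[0,-0.004,-0.011],"dr":[0,0,0],"fingers":1}]'
python3 look2.py
```

```text
time: 7.18
ee_pos: [0.5622, -0.0172, 0.2764]
tcp_rot: [-0.421, 0.035, -0.066, 0.904]
wrist_force: [0.9, 1.3, -0.1]
opening: 0.0
lid 206 1.0176859593353007
lid 219 1.0193931410362214
t 7.225 case [0.086 0.001 0.275] F [ 0.1 -0.6 -0. ] j [ 0.98  1.03 -1.37  1.71  0.42  0.91  1.09]
```

```bash
python3 -m crank '[{"dp":[0,-0.044,0.037],"dr":[0,0,0],"fingers":1},{"dp":[0,-0.039,-0.046],"dr":[0,0,0],"fingers":1},{"dp":[0,-0.039,-0.046],"dr":[0,0,0],"fingers":1},{"dp":[0,-0.039,-0.046],"dr":[0,0,0],"fingers":1},{"dp":[0,0.02,-0.05],"dr":[0,0,0],"fingers":1}]'
python3 look2.py t6
```

```text
time: 7.85
ee_pos: [0.5339, -0.2255, 0.2895]
tcp_rot: [-0.421, 0.033, -0.071, 0.903]
wrist_force: [0.5, 0.1, -0.5]
opening: 0.004
lid 231 0.9017398329655197
lid 244 0.9026356120025469
t 7.9 case [0.298 0.002 0.279] F [-1.3 -3.1 -7.9] j [ 1.21  1.11 -1.37  1.43  0.39  1.3   1.4 ]
```

```bash
python3 -m crank '[{"dp":[0,0.044,-0.037],"dr":[0,0,0],"fingers":1},{"dp":[0,0.044,-0.037],"dr":[0,0,0],"fingers":1},{"dp":[0,0.034,0.037],"dr":[0,0,0],"fingers":1},{"dp":[0,0.034,0.037],"dr":[0,0,0],"fingers":1}]'
python3 look2.py t7
```

```text
time: 8.4
ee_pos: [0.546, -0.1194, 0.1679]
tcp_rot: [-0.42, 0.035, -0.066, 0.905]
wrist_force: [1.2, 1.5, 0.3]
opening: 0.0
lid 245 0.7822918992078204
lid 257 0.7827486205947994
t 8.45 case [0.179 0.005 0.17 ] F [-0.4  4.9  1.5] j [ 1.08  1.2  -1.29  1.69  0.51  0.94  1.26]
```

```bash
python3 -m crank '[{"dp":[0,-0.003,0.012],"dr":[0,0,0],"fingers":1},{"dp":[0,-0.003,0.012],"dr":[0,0,0],"fingers":1},{"dp":[0,0,0],"dr":[0,0,0],"fingers":1}]'
python3 look2.py t8
```

```text
time: 8.82
ee_pos: [0.5494, -0.107, 0.19]
tcp_rot: [-0.421, 0.033, -0.067, 0.904]
wrist_force: [-0.5, 0.2, 0.4]
opening: -0.002
lid 256 0.6683223335238804
lid 272 0.6702183707881092
t 8.875 case [0.175 0.001 0.189] F [-0.3  0.1 -0.7] j [ 1.08  1.17 -1.3   1.69  0.49  0.94  1.24]
```

View pics/t8.png

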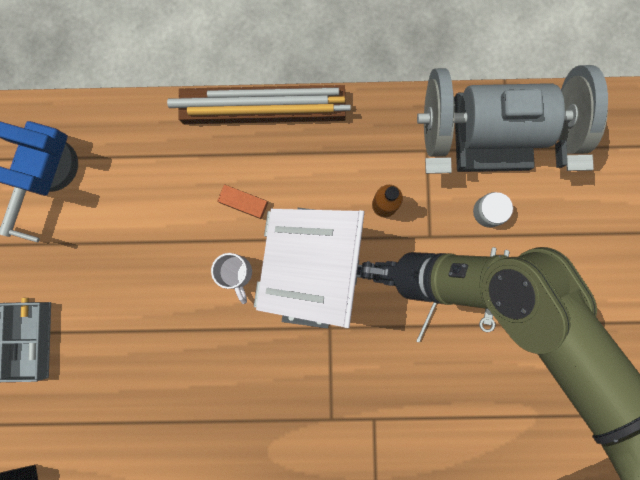

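The top view shows the lid coming down at (310,270), with the fingertips under the middle of its lip at about (365,270). I'll hold still and let it land.

```bash
python3 -m crank '[{"dp":[0,0,0],"dr":[0,0,0],"fingers":1},{"dp":[0,0,0],"dr":[0,0,0],"fingers":1},{"dp":[0,0,0],"dr":[0,0,0],"fingers":1}]'
python3 look2.py t9
```

```text
time: 9.25
ee_pos: [0.5484, -0.1076, 0.1877]
tcp_rot: [-0.421, 0.035, -0.066, 0.904]
wrist_force: [-1.0, -3.2, -1.5]
opening: -0.002
lid 265 0.6008944378695915
lid 274 0.6026924148590409
t 9.3 case [0.176 0.002 0.188] F [-0.3 -2.7 -1.5] j [ 1.08  1.17 -1.3   1.69  0.5   0.94  1.24]
```

```bash
python3 -m crank '[{"dp":[0,0,0],"dr":[0,0,0],"fingers":1},{"dp":[0,0,0],"dr":[0,0,0],"fingers":1},{"dp":[0,0,0],"dr":[0,0,0],"fingers":1},{"dp":[0,0,0],"dr":[0,0,0],"fingers":1}]'
python3 look2.py t10; python3 look.py s10
```

```text
time: 9.8
ee_pos: [0.5485, -0.1071, 0.1884]
tcp_rot: [-0.421, 0.034, -0.066, 0.904]
wrist_force: [-0.6, -5.1, 0.4]
opening: 0.004
lid 266 0.6040337016613337
lid 271 0.606397070404916
t 9.85 case [0.175 0.002 0.188] F [-0.9 -5.3  0.3] j [ 1.08  1.17 -1.3   1.69  0.49  0.94  1.24]
lid 188 0.6170642727384408 t 9.9 case [0.175 0.002 0.188] F [-0.6 -4.5 -0. ] j [ 1.08  1.17 -1.3   1.69  0.49  0.94  1.24]
lip f,z 0.1794277557098538 0.22730153369431583
```

View pics/s10.png

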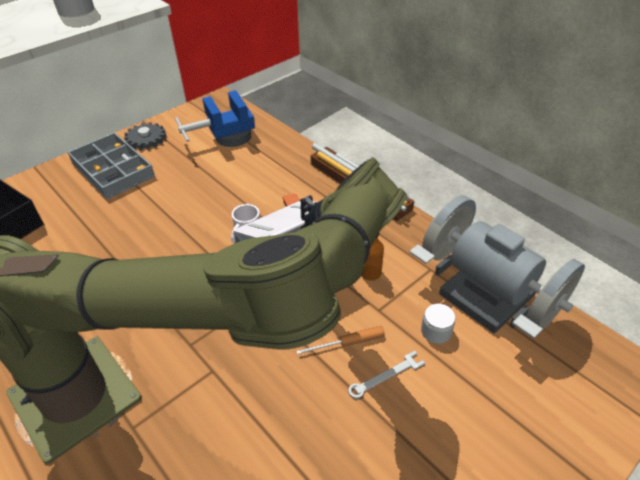

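The lid is caught: it holds still at 0.604 rad and presses the fingers with about 5 N. In the side view its near part shows at (270,225), with the hand at (310,205). The force is mostly horizontal, so I'll flatten the fingers by 10° to carry the lid more from below.

```bash
python3 -m crank '[{"dp":[0,0,0],"dr":[0.035,0,0],"fingers":1},{"dp":[0,0,0],"dr":[0.035,0,0],"fingers":1},{"dp":[0,0,0],"dr":[0.035,0,0],"fingers":1},{"dp":[0,0,0],"dr":[0.035,0,0],"fingers":1},{"dp":[0,0,0],"dr":[0.035,0,0],"fingers":1}]'
python3 look2.py t11
cat > low.py <<'E'
import sys
from front import *
# next rows: lip path from current theta a by steps da (n rows), dip t from measured pose, extra forward e per row
a,da,n,e=map(float,sys.argv[1:5]); o,P,q=state(); y=q.as_matrix()[:,1]; print("dip",np.degrees(np.arcsin(-y[2])).round(1),"side",(y@YC).round(3))
lip=np.array([.22*np.cos(a),.1+.22*np.sin(a)]); c=w2c(P); rel=lip-c[[0,2]]; t=np.arcsin(-y[2])
print("contact behind tip",(rel@[np.cos(t),np.sin(t)]).round(4),"dist axis",(rel@[-np.sin(t),np.cos(t)]).round(4))
b=a-da*n; F=.22*(np.cos(b)-np.cos(a))/n+e; U=.22*(np.sin(b)-np.sin(a))/n
print("per row dp",np.round(q.inv().apply(-XC*F+ZC*U),4), "end theta",b)
E
python3 low.py .58 .018 5 .0004
```

```text
time: 10.52
ee_pos: [0.5484, -0.1066, 0.1883]
tcp_rot: [-0.339, 0.028, -0.069, 0.938]
wrist_force: [-0.5, -0.1, -1.7]
opening: 0.002
lid 259 0.587141095902433
lid 278 0.5872741233775757
t 10.575 case [0.175 0.002 0.187] F [ 0.6 -1.4 -2.6] j [ 1.14  1.29 -1.36  1.65  0.43  0.98  1.34]
dip 39.7 side 0.006
contact behind tip 0.028 dist axis 0.0202
per row dp [ 0.      0.0003 -0.0042] end theta 0.49
```

```bash
python3 -m crank '[{"dp":[0,0.0005,-0.004],"dr":[0,0,0],"fingers":1},{"dp":[0,0.0005,-0.004],"dr":[0,0,0],"fingers":1},{"dp":[0,0.0005,-0.004],"dr":[0,0,0],"fingers":1},{"dp":[0,0.0005,-0.004],"dr":[0,0,0],"fingers":1},{"dp":[0,0.0005,-0.004],"dr":[0,0,0],"fingers":1}]'
python3 look2.py; python3 low.py .5 .018 5 .0002;python3 low.py .41 .018 5 .0002
```

```text
time: 11.2
ee_pos: [0.5468, -0.1176, 0.1713]
tcp_rot: [-0.34, 0.028, -0.069, 0.937]
wrist_force: [0.0, -0.3, -0.7]
opening: 0.003
lid 267 0.49227498621396676
lid 270 0.49394209089896346
t 11.25 case [0.186 0.002 0.171] F [ 0.5 -0.4 -1.4] j [ 1.14  1.32 -1.35  1.64  0.44  0.98  1.36]
dip 39.9 side 0.006
contact behind tip 0.0277 dist axis 0.0222
per row dp [ 0.      0.0008 -0.004 ] end theta 0.41000000000000003
dip 39.9 side 0.006
contact behind tip 0.023 dist axis 0.003
per row dp [ 0.      0.0011 -0.0039] end theta 0.31999999999999995
```

```bash
python3 -m crank '[{"dp":[0,0.0008,-0.004],"dr":[0,0,0],"fingers":1},{"dp":[0,0.0008,-0.004],"dr":[0,0,0],"fingers":1},{"dp":[0,0.0008,-0.004],"dr":[0,0,0],"fingers":1},{"dp":[0,0.0008,-0.004],"dr":[0,0,0],"fingers":1},{"dp":[0,0.0008,-0.004],"dr":[0,0,0],"fingers":1}]'
python3 look2.py
python3 -m crank '[{"dp":[0,0.001,-0.0038],"dr":[0,0,0],"fingers":1},{"dp":[0,0.001,-0.0038],"dr":[0,0,0],"fingers":1},{"dp":[0,0.001,-0.0038],"dr":[0,0,0],"fingers":1},{"dp":[0,0.001,-0.0038],"dr":[0,0,0],"fingers":1},{"dp":[0,0.001,-0.0038],"dr":[0,0,0],"fingers":1}]'
python3 look2.py t12; python3 low.py .31 .014 5 .0001
```

```text
time: 11.88
ee_pos: [0.5452, -0.1272, 0.1533]
tcp_rot: [-0.34, 0.028, -0.069, 0.938]
wrist_force: [0.0, 0.5, -0.4]
opening: -0.002
lid 259 0.39552187539631006
lid 273 0.39581579091498537
t 11.925 case [0.196 0.002 0.153] F [ 0.4 -1.3 -3.1] j [ 1.15  1.34 -1.34  1.63  0.46  0.99  1.38]
time: 12.55
ee_pos: [0.5439, -0.1354, 0.1356]
tcp_rot: [-0.34, 0.028, -0.069, 0.938]
wrist_force: [0.2, -0.7, -1.0]
opening: 0.0
lid 253 0.3021183090888948
lid 265 0.3011183922278763
t 12.6 case [0.204 0.002 0.135] F [ 0.3 -1.3 -2. ] j [ 1.16  1.37 -1.32  1.61  0.48  0.99  1.4 ]
dip 39.9 side 0.006
contact behind tip 0.0249 dist axis 0.0212
per row dp [ 0.      0.0012 -0.0029] end theta 0.24
```

View pics/t12.png

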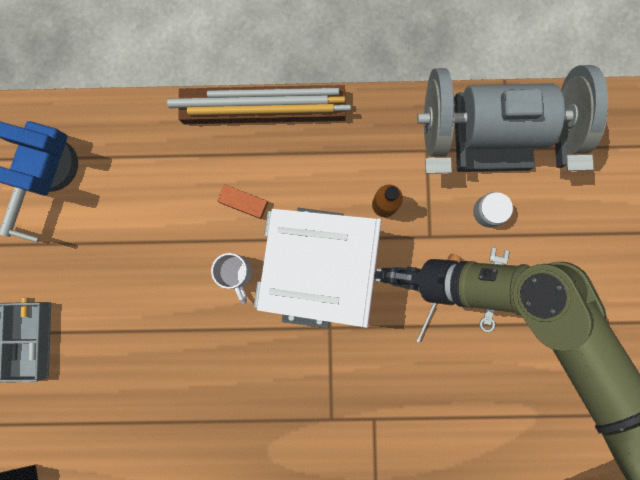

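The lid is at 0.30 rad with the tips still under the lip, at about (380,273). I'll keep lowering it.

```bash
python3 -m crank '[{"dp":[0,0.0016,-0.0032],"dr":[0,0,0],"fingers":1},{"dp":[0,0.0016,-0.0032],"dr":[0,0,0],"fingers":1},{"dp":[0,0.0016,-0.0032],"dr":[0,0,0],"fingers":1},{"dp":[0,0.0016,-0.0032],"dr":[0,0,0],"fingers":1},{"dp":[0,0.0016,-0.0032],"dr":[0,0,0],"fingers":1}]'
python3 look2.py;  python3 low.py .22 .014 5 .0
```

```text
time: 13.22
ee_pos: [0.5432, -0.1395, 0.1181]
tcp_rot: [-0.34, 0.028, -0.069, 0.937]
wrist_force: [-0.5, -1.8, -0.4]
opening: -0.001
lid 247 0.21987799390378046
lid 253 0.2190956461347376
t 13.275 case [0.208 0.002 0.118] F [ 1.  -2.6 -1.7] j [ 1.16  1.39 -1.31  1.61  0.49  0.99  1.42]
dip 39.9 side 0.006
contact behind tip 0.0247 dist axis 0.019
per row dp [ 0.      0.0015 -0.0027] end theta 0.15
```

```bash
python3 -m crank '[{"dp":[0,0.0015,-0.0026],"dr":[0,0,0],"fingers":1},{"dp":[0,0.0015,-0.0026],"dr":[0,0,0],"fingers":1},{"dp":[0,0.0015,-0.0026],"dr":[0,0,0],"fingers":1},{"dp":[0,0.0015,-0.0026],"dr":[0,0,0],"fingers":1},{"dp":[0,0.0015,-0.0026],"dr":[0,0,0],"fingers":1}]'
python3 look2.py;  python3 low.py .15 .01 5 .0
```

```text
time: 13.9
ee_pos: [0.5428, -0.1417, 0.1035]
tcp_rot: [-0.34, 0.028, -0.069, 0.938]
wrist_force: [0.4, -0.2, -1.4]
opening: 0.0
lid 241 0.15206207693199844
lid 250 0.15170526134994933
t 13.95 case [0.21  0.002 0.103] F [ 1.1 -1.1 -2.4] j [ 1.16  1.41 -1.3   1.6   0.5   0.98  1.43]
dip 39.9 side 0.006
contact behind tip 0.0248 dist axis 0.0182
per row dp [ 0.      0.0012 -0.0019] end theta 0.09999999999999999
```

```bash
python3 -m crank '[{"dp":[0,0.0013,-0.0018],"dr":[0,0,0],"fingers":1},{"dp":[0,0.0013,-0.0018],"dr":[0,0,0],"fingers":1},{"dp":[0,0.0013,-0.0018],"dr":[0,0,0],"fingers":1},{"dp":[0,0.0013,-0.0018],"dr":[0,0,0],"fingers":1},{"dp":[0,0.0013,-0.0018],"dr":[0,0,0],"fingers":1}]'
python3 look2.py
python3 -m crank '[{"dp":[0,0.0013,-0.0018],"dr":[0,0,0],"fingers":1},{"dp":[0,0.0013,-0.0018],"dr":[0,0,0],"fingers":1},{"dp":[0,0.0013,-0.0018],"dr":[0,0,0],"fingers":1},{"dp":[0,0.0013,-0.0018],"dr":[0,0,0],"fingers":1},{"dp":[0,0.0013,-0.0018],"dr":[0,0,0],"fingers":1}]'
sed -i 's/(z>.11)/(z>.085)/' look2.py
python3 look2.py t13;  python3 low.py .05 .01 5 .0
```

```text
time: 14.58
ee_pos: [0.5426, -0.1427, 0.0924]
tcp_rot: [-0.34, 0.028, -0.069, 0.938]
wrist_force: [-0.4, -2.3, -1.7]
opening: 0.002
lid 237 0.10039355461145932
lid 246 0.10069019025078808
t 14.625 case [0.211 0.002 0.092] F [ 1.6 -1.9 -1.9] j [ 1.16  1.43 -1.29  1.6   0.51  0.98  1.44]
time: 15.25
ee_pos: [0.5423, -0.1432, 0.0814]
tcp_rot: [-0.34, 0.028, -0.069, 0.938]
wrist_force: [1.8, -0.5, -1.5]
opening: 0.001
lid 232 0.050597009292837114
lid 240 0.05168821500435141
t 15.3 case [0.212 0.002 0.081] F [ 0.8 -1.4 -2.2] j [ 1.16  1.44 -1.28  1.6   0.52  0.97  1.44]
dip 39.9 side 0.007
contact behind tip 0.0253 dist axis 0.0179
per row dp [ 0.      0.0014 -0.0017] end theta 0.0
```

View pics/t13.png

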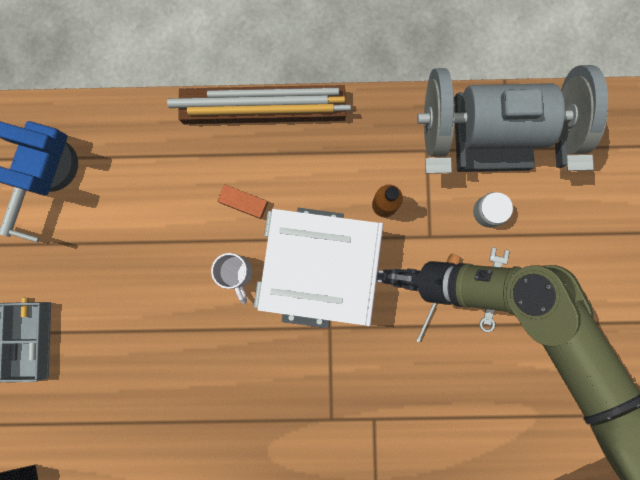

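```bash
for i in 1; do :; done; python3 -m crank '[{"dp":[0,0.0013,-0.0017],"dr":[0,0,0],"fingers":1},{"dp":[0,0.0013,-0.0017],"dr":[0,0,0],"fingers":1},{"dp":[0,0.0013,-0.0017],"dr":[0,0,0],"fingers":1},{"dp":[0,0.0013,-0.0017],"dr":[0,0,0],"fingers":1},{"dp":[0,0.0013,-0.0017],"dr":[0,0,0],"fingers":1}]'
python3 look2.py
python3 -m crank '[{"dp":[0,0.0013,-0.0017],"dr":[0,0,0],"fingers":1},{"dp":[0,0.0013,-0.0017],"dr":[0,0,0],"fingers":1},{"dp":[0,0.0013,-0.0017],"dr":[0,0,0],"fingers":1},{"dp":[0,0.0013,-0.0017],"dr":[0,0,0],"fingers":1},{"dp":[0,0.0013,-0.0017],"dr":[0,0,0],"fingers":1}]'
python3 look2.py
```

```text
time: 15.92
ee_pos: [0.5422, -0.1438, 0.0707]
tcp_rot: [-0.34, 0.028, -0.069, 0.938]
wrist_force: [0.5, -0.6, -0.3]
opening: 0.0
lid 231 0.03699772625032493
lid 239 0.03932045418516155
t 15.975 case [0.212 0.002 0.07 ] F [ 0.   0.4 -0.4] j [ 1.16  1.46 -1.27  1.59  0.53  0.97  1.45]
time: 16.6
ee_pos: [0.542, -0.1443, 0.0599]
tcp_rot: [-0.34, 0.028, -0.069, 0.938]
wrist_force: [0.8, -0.6, 0.1]
opening: -0.003
lid 230 0.03610870791578793
lid 238 0.0381393371687683
t 16.65 case [0.213 0.002 0.06 ] F [ 0.   0.5 -1.1] j [ 1.15  1.47 -1.26  1.59  0.54  0.96  1.46]
```

The fingers have left the lid and its reading is steady, so it is probably shut; lip thickness and calibration could explain the remaining offset. I'll check that with a plane fit, then draw the hand away.

```bash
cat > flat.py <<'E'
from h import *
p,d=r.snapshot("top"); T=cloud("top",d); c=T-C0; f=.09-c@XC; s=c@YC; z=T[...,2]
with np.errstate(all='ignore'): m=(np.abs(s)>.005)&(np.abs(s)<.095)&(f>.03)&(f<.2)&(z>.08)&(z<.13)
A=np.stack([f[m],s[m],np.ones(m.sum())],1); x=np.linalg.lstsq(A,z[m],rcond=None)[0]; print("slope f,s, z at hinge",x.round(4),m.sum())
for lo in np.arange(.02,.23,.03):
    k=(np.abs(s)<.095)&(np.abs(f-lo)<.008)&(z>.08)&(z<.13); print(round(lo,2),np.median(z[k]).round(4))
# bench tilt check
k=(np.abs(s)<.3)&(np.abs(s)>.25)&(f>-.1)&(f<.3)&(np.abs(z)<.02)
A=np.stack([f[k],s[k],np.ones(k.sum())],1); print("bench",np.linalg.lstsq(A,z[k],rcond=None)[0].round(4))
E
python3 flat.py
```

```text
slope f,s, z at hinge [-0.0008  0.0004  0.1067] 8048
0.02 0.1063
0.05 0.1067
0.08 0.1066
0.11 0.1067
0.14 0.1066
0.17 0.1065
0.2 0.1065
0.23 0.0933
bench [0.0005 0.0007 0.0009]
```

The lid is flat (slope -0.0008 rad, top at 106.6 mm), so it is shut. I'll withdraw forward, then up.

```bash
python3 -m crank '[{"dp":[0,-0.019,-0.016],"dr":[0,0,0],"fingers":1},{"dp":[0,-0.019,-0.016],"dr":[0,0,0],"fingers":1},{"dp":[0,-0.03,-0.01],"dr":[0,0,0],"fingers":1},{"dp":[0,-0.04,0],"dr":[0,0,0],"fingers":1},{"dp":[0,-0.05,0.02],"dr":[0,0,0],"fingers":1}]'
python3 -m crank '[{"dp":[0,-0.04,0.04],"dr":[0,0,0],"fingers":1},{"dp":[0,-0.03,0.03],"dr":[0,0,0],"fingers":1},{"dp":[0,0,0],"dr":[0,0,0],"fingers":1},{"dp":[0,0,0],"dr":[0,0,0],"fingers":1}]'
python3 look2.py t14; python3 look.py s14; python3 flat.py
python3 - <<'E'
from h import *
a=np.load("top0_p.npy"); b,_=r.snapshot("top")
print(np.round(r.get_obs()["wrist_force"],2),np.abs(r.get_obs()["qvel"]).max())
for n,(u0,u1,v0,v1) in dict(mug=(205,248,245,305),stone=(212,262,180,222),bottle=(368,408,178,222),tin=(470,520,185,230)).items():
    print(n,np.abs(a[v0:v1,u0:u1].astype(int)-b[v0:v1,u0:u1]).mean().round(1))
E
```

```text
time: 17.32
ee_pos: [0.5214, -0.2794, 0.1434]
tcp_rot: [-0.339, 0.03, -0.069, 0.938]
wrist_force: [0.7, -0.9, 0.2]
opening: 0.0
time: 17.82
ee_pos: [0.5214, -0.2871, 0.2423]
tcp_rot: [-0.34, 0.029, -0.068, 0.937]
wrist_force: [-0.7, 0.5, -0.3]
opening: 0.0
lid 229 0.036476804449250985
lid 240 0.039485460911226095
t 17.875 case [0.357 0.001 0.242] F [ 0.6  0.3 -0.8] j [ 1.26  1.27 -1.38  1.27  0.35  1.43  1.56]
lid 0 None t 17.925 case [0.357 0.001 0.241] F [-0.3 -0.3  0.4] j [ 1.26  1.27 -1.38  1.27  0.35  1.43  1.56]
slope f,s, z at hinge [-0.0006  0.0008  0.1067] 8034
0.02 0.1064
0.05 0.1066
0.08 0.1065
0.11 0.1065
0.14 0.1065
0.17 0.1065
0.2 0.1067
0.23 nan
bench [0.0007 0.0006 0.0009]
[-0.4   0.5   1.03] 0.007126693339739843
mug 10.2
stone 12.1
bottle 6.7
tin 8.1
  return _methods._mean(a, axis=axis, dtype=dtype,
  ret = ret.dtype.type(ret / rcount)
```

View pics/t14.png

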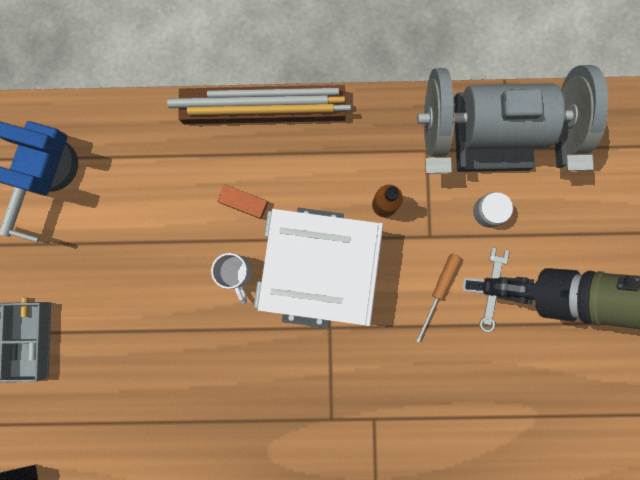

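View pics/s14.png

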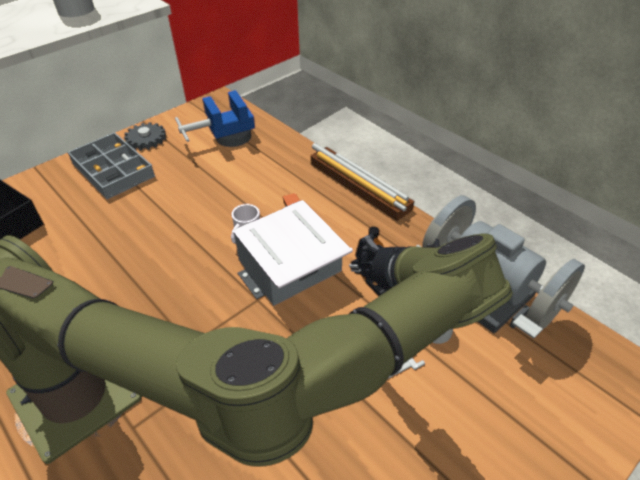

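The lid is shut at (320,265) in the top view. The mug, stone, bottle, screwdriver, wrench and tin all sit at their starting pixels. The hand is free and still above the wrench, so I'm handing in.

```bash
python3 -c "
from workcell import r
print(r.close_job())"
```

```text
the job is handed in; nothing more can be done
None
```

I closed the lid without letting it clap shut and handed the job in at about 18 s on the robot's clock. No verdict is reported, so the result rests on my own checks.

**What I did:** I first nudged the lid from behind to about 1.32 rad from the near side, but that side was too cramped for the arm. I went over the top instead and pulled the lid forward from behind to about 1.02 rad. I then moved the fingers to the front and under the lip. The lid landed on them at about 0.60 rad and rested there with about 5 N. I lowered it with the fingers under the lip, at roughly 0.08 rad/s over the last 0.15 rad, then took the hand away forward and up.

**Last checks:**
- **Lid:** a plane fit gave a slope of about -0.001 rad with the lid's top at 106.6 mm, the same before and after the hand left.
- **Contact:** the wrist force was near zero and the arm was still.
- **Other things on the bench:** in the top view they looked to be where they started.

**Checks that disagreed or could not be made:**
- The simple lip-angle reading stayed at 0.037 rad with the lid shut. I put this down to the lip's thickness and the calibration, since the plane fit shows the lid flat.
- The before-and-after pixel comparison of the mug, stone, bottle and tin was inconclusive because the lighting and shadows had changed, so I judged them by eye.
- The wheels are under the shut lid and could not be seen at the end; nothing went into the case.

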